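# Start the spindle of a mosaic mould clamp in its nut

### The job

The spindle of the mould clamp only rests on its thread: grip the upright crank handle and turn it backward (anticlockwise seen from above) until the spindle drops into the start of the thread, then forward (clockwise) one full turn from there. Finish while still gripping the handle, holding it still so that the spindle stays started; do not let go. Leave the paper cup, the jar and the nippers where they are.

Things in the scene. Friction and masses are not known exactly. Their poses are not given: they have to be found in the camera images.
- clamp: the mould clamp, bolted to the table: dark steel base 170 x 250 mm, two columns, an aluminium nut plate across them (top 140 mm high) with a dark round boss in its middle (54 mm wide, top 160 mm high); a white six-sided plaster mould lies under it. Origin: middle of the base's underside, on the crank axis; z up, y along the nut plate.
- crank_axis (a point): point on the vertical turning axis of the crank, fixed to the clamp, 219 mm above the table (level with the middle of the handle). The steel hub of the crank (42 mm wide, top 178 mm high) sits on the boss; its flat arm leads out to the handle.
- handle_center (a point): centre of the crank handle: an upright black round grip, 22 mm in diameter, 70 mm tall (184 to 254 mm above the table), at the end of the crank arm, 52 mm from the crank axis. It spins freely about its own vertical axis, so a gripper can carry it round the level circle (radius 52 mm about crank_axis) without turning itself. It cannot be lifted.
- handle: the same crank handle as a solid; its origin lies on the handle's axis at table height.
- crank (a joint): turning angle of the crank in rad, not wrapped: grows 2 pi per turn FORWARD (clockwise seen from above), falls when turned backward. Starts between 1.9 and 3.0. The angle where the thread starts is unmarked and differs each time, between -1.4 and 1.4. About 2.5 N at the handle turns it; it stays where it is left.
- spindle (a joint): how far down the spindle is, in m. It turns with the crank but slides freely in the hub and sinks by its own weight. Right-hand thread, 8 mm a turn. At first it rests on the thread at about 0 to 0.006; turning back raises it to about 0, then at the thread start it drops at once to about 0.008 (turned back past that it climbs again, 1.3 mm per rad). One turn forward from the drop it is at 0.016.
- spindle_top (a point): centre of the upper end of the spindle, a brass rod of 16 mm diameter that sticks up out of the middle of the crank hub: 204 mm above the table when joint spindle is 0, lower by the value of that joint; it drops 8 mm when the thread start is found.
- cup_center (a point): bystander: centre of an open paper cup, 68 mm wide at the rim, 78 mm tall, standing beside the clamp.
- jar_center (a point): bystander: centre of a glass jar with a white cap, 58 mm wide, 85 mm tall, standing beside the clamp.
- nippers_center (a point): bystander: middle (pivot) of a pair of wheel nippers lying on the table, 135 mm long, 60 mm wide, 14 mm high.

How it is judged:
By the outcome, as a careful person would: the job done as asked, in the order asked, and still so for the second after the job is handed in, while the arm keeps its last pose, push and grip.
It also fails if it takes over 61 s, if anything falls off the work surface, if the arm or the gripper's body presses on something with over 40 N, if the wrist force passes 120 N, or if a joint passes its speed limit or range.

### The arm

A 6-joint arm with a two-finger parallel gripper is mounted at the origin on the work surface. World frame = base frame: x ahead of the robot, y to its left, z up, the work surface at z = 0. Lengths are in m, angles in rad, forces in N, time in s.
With the tool pointing down it reaches from about 0.35 to 0.975 m from the base axis. Payload 4.9 kg.
Tool frame: the origin (TCP) lies midway between the tips of the shut fingers; the grasp point (between the pads) lies behind it (manip.grasp_offset is the y of the grasp point in the tool frame, in m); y points along the fingers, z is the direction in which the jaws open and shut, and the axes are right-handed (so a half turn about y gives the same grasp; the last joint's range is limited). The gripper opens to 85 mm and grips with 20 to 120 N. Pads are 22 mm wide; open, the fingers measure 114 mm over their backs; the gripper's body (76 mm by 85 mm) begins 54 mm behind the grasp point. The pads swing forward as they close: fully open they stand 13 mm farther back than shut.
Start: joints at [1.08, 0.053, 1.613, -0, 1.476, -0.119], TCP at [0.227, 0.582, 0.231] pointing down, gripper open.
Joint ranges: [-3.01, 3.01], [-1.01, 2.22], [0.06, 2.58], [-1.02, 4.17], [0.09, 2.62], [-3.14, 3.14]. Speed limits (rad/s): [2.57, 2.57, 3.14, 3.14, 3.14, 3.14].

### API

Orientations are given as a unit quaternion [w, x, y, z].
In Python, from plant import manip gives the robot as it stands. The module is installed in compiled form; this text tells all that it offers.
- The arm moves only by the shell command python3 -m jog 'ROWS'. ROWS is a JSON object of lists of equal length, an entry for each row: "offset": the shift along the world's x, y, z in units of 50 mm (1.0 is 50 mm), a list of three; "angular": the turn, a rotation vector about the world's x, y, z in units of 6 degrees (1.0 is 6 degrees), a list of three; "jaw": the finger opening in mm, from 0 to 85.4. In form: {"offset": [[tx, ty, tz], ...], "angular": [[ax, ay, az], ...], "jaw": [jaw, ...]}. A call has 1 to 12 rows; each row shifts and turns the commanded pose from where the row before left it; what a row does not reach is not made up. A row lasts 1/10 s, in which the tool goes at most 50 mm and 8.59 degrees, less where a joint would pass 70% of its speed; a pose out of reach is approached as far as the arm can. A call is refused whole if a number of a shift passes 1 or a number of a turn 1, either way. A call with a gripper value outside its range is refused whole. The fingers move at their own pace and stop on an object; the grip force is fixed at half the most. Time passes only in rows, so rows that do not move let the fingers close. It gives the time, the measured TCP pose, the force and the opening at its end, in the units of the state.
- manip.state(): the state, without advancing time (a new reading comes with each control period).
- manip.grab_frame(name): name is "scene" or "side" or "wrist"; returns the picture (384x512x3 uint8, blue, green, red); there is no depth.
- manip.camera_model(name): a dict with "fx", "fy", "cx", "cy" (pixels), "rvec" (rotation vector, rad) and "tvec" (3), from world to camera coordinates, as OpenCV has them; the wrist camera has in their place "mount" (4x4, takes a point from camera to tool coordinates, whose origin is the TCP and whose axes are the tool frame's). Camera axes: x right, y down, z forward; pixel columns grow to the right and rows downward; lengths in m; the calibration is good to about 2 mm. The wrist camera is an equidistant fisheye: a pixel r from the principal point sees the ray r / f radians off the axis. A picture is of the moment at which its call begins: read the wrist's pose just before it. camera_model takes no time and is no camera call.
- manip.job_done(): hands the job in, once; it reports no verdict.
The state is a dict: "time": time; "joint_pos": joint angles; "joint_vel": joint speeds; "joint_efforts": joint torques, N m; "tool_pos": TCP position; "tool_rot": TCP orientation; "contact_force": force on the tool from outside, world axes, zero at the start; "ft_torque": the same for the moment, N m; "gripper_width": opening from 0.0 (shut) to 1.0 (fully open).
Only numpy, scipy, OpenCV 4.12 (cv2) and the standard library are available. Lean on these libraries where they do the work, as an engineer would, in place of code of your own. Each camera call takes 0.05 s, during which the arm holds its last target.

## Working session

There is one attempt and no reset: what is moved stays moved. The work goes in short steps, Python scripts to look and compute and a shell command to move; the robot and the scene stay as the last step left them, time stands still between calls to the robot, and variables do not carry over. Pictures are saved under pics/ and viewed, and the job is handed in when it is done.

```bash
mkdir -p pics; python3 - <<'E'
from plant import manip
import cv2,numpy as np
s=manip.state()
for k,v in s.items(): print(k,np.round(v,4))
print(manip.grasp_offset)
for n in ["scene","side","wrist"]:
    cv2.imwrite(f"pics/{n}0.png",manip.grab_frame(n)); print(n,manip.camera_model(n))
E
```

```text
time 0.0
joint_pos [ 1.08    0.0534  1.6143  0.      1.476  -0.119 ]
joint_vel [ 0.0007 -0.0001  0.0007  0.0001  0.0018 -0.    ]
joint_efforts [ 4.00000e-04 -3.93681e+01 -3.70177e+01 -1.00000e-04  6.90000e-03
 -0.00000e+00]
tool_pos [0.2267 0.5818 0.2301]
tool_rot [-0.6942  0.6956 -0.1309  0.1305]
contact_force [-0.118   0.8453  0.9138]
ft_torque [ 0.0032 -0.0857 -0.0346]
gripper_width 0.9997
-0.0187
scene {'fx': 459.396937748161, 'fy': 459.396937748161, 'cx': 260.4205196249803, 'cy': 194.48217986587554, 'rvec': array([ 0.92435869,  2.3747763 , -1.18579511]), 'tvec': array([ 0.39743092, -0.17655796,  1.62457935])}
side {'fx': 383.37485387887557, 'fy': 383.37485387887557, 'cx': 258.39959452906413, 'cy': 190.4556306004117, 'rvec': array([ 0.104489  , -2.86888687,  1.24220997]), 'tvec': array([0.64548836, 0.08894268, 1.15452096])}
wrist {'fx': 297.3186396354542, 'fy': 297.3186396354542, 'cx': 257.877808402225, 'cy': 191.47423988333952, 'mount': array([[-6.86727767e-04,  9.44785456e-01,  3.27688831e-01,
        -8.46560161e-02],
       [-5.23899871e-04, -3.27689203e-01,  9.44785432e-01,
        -1.43009151e-01],
       [ 9.99999627e-01,  4.77134254e-04,  7.20006254e-04,
         9.94871525e-04],
       [ 0.00000000e+00,  0.00000000e+00,  0.00000000e+00,
         1.00000000e+00]])}
```

View pics/scene0.png

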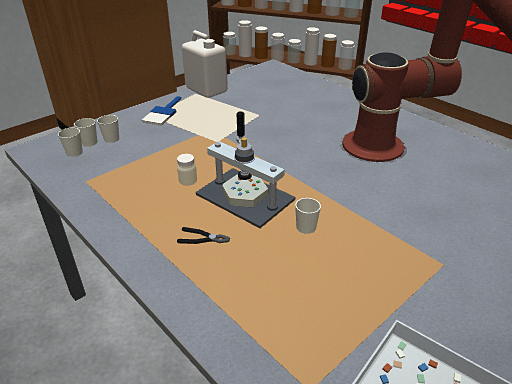

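View pics/side0.png

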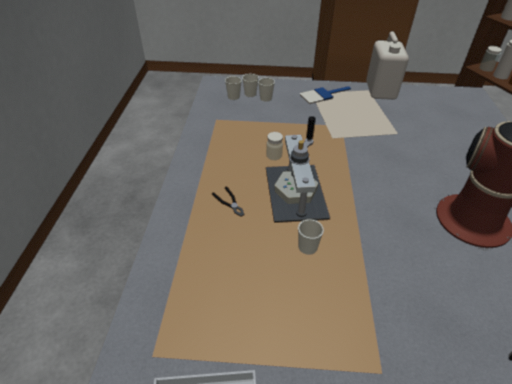

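View pics/wrist0.png

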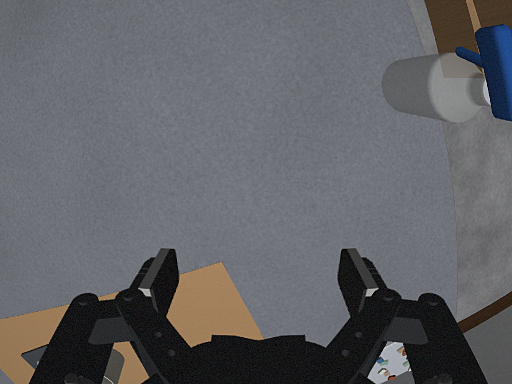

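The scene picture shows the clamp near (245,180), with the black handle at about (241,125) and the brass spindle at about (244,143). In the side view the handle is at about (311,128). I'll zoom in on both.

```bash
cat > h.py <<'E'
from plant import manip
import cv2,numpy as np
from scipy.optimize import least_squares
from scipy.spatial.transform import Rotation as R
def cam(n):
    c=manip.camera_model(n); K=np.array([[c['fx'],0,c['cx']],[0,c['fy'],c['cy']],[0,0,1]])
    return K,np.array(c['rvec']),np.array(c['tvec'])
def proj(n,p):
    K,r,t=cam(n); return cv2.projectPoints(np.array(p,float).reshape(-1,3),r,t,K,None)[0].reshape(-1,2)
def tri(uv):  # dict name->(u,v)
    A=[cv2.Rodrigues(cam(n)[1])[0] for n in uv]
    P=[cam(n)[0]@np.c_[a,cam(n)[2]] for n,a in zip(uv,A)]
    q=[np.array(uv[n],float).reshape(2,1) for n in uv]
    X=cv2.triangulatePoints(P[0],P[1],q[0],q[1]); X=(X[:3]/X[3]).ravel()
    return X,[proj(n,X)[0]-np.array(uv[n]) for n in uv]
def tool():
    s=manip.state(); w,x,y,z=s['tool_rot']
    return np.array(s['tool_pos']),R.from_quat([x,y,z,w]).as_matrix()
def wproj(p,pose):
    c=manip.camera_model('wrist'); M=np.array(c['mount']); t,Rm=pose
    q=(np.array(p,float).reshape(-1,3)-t)@Rm; q=(q-M[:3,3])@M[:3,:3]
    th=np.arctan2(np.hypot(q[:,0],q[:,1]),q[:,2]); ph=np.arctan2(q[:,1],q[:,0])
    return np.c_[c['cx']+c['fx']*th*np.cos(ph),c['cy']+c['fx']*th*np.sin(ph)]
def crop(im,x0,y0,w,h,k,name): cv2.imwrite(name,cv2.resize(im[y0:y0+h,x0:x0+w],None,fx=k,fy=k,interpolation=cv2.INTER_CUBIC))
E
python3 - <<'E'
from h import *
a=cv2.imread('pics/scene0.png');b=cv2.imread('pics/side0.png')
crop(a,170,100,150,110,5,'pics/s0z.png');crop(b,240,100,100,110,5,'pics/d0z.png')
p,Rm=tool();print(p,Rm)
E
```

```text
[0.22680913 0.58186698 0.23031993] [[ 9.31693963e-01 -7.81088266e-04  3.63243376e-01]
 [-3.63244157e-01 -1.43639560e-03  9.31692878e-01]
 [-2.05973187e-04 -9.99998663e-01 -1.62200686e-03]]
```

View pics/s0z.png

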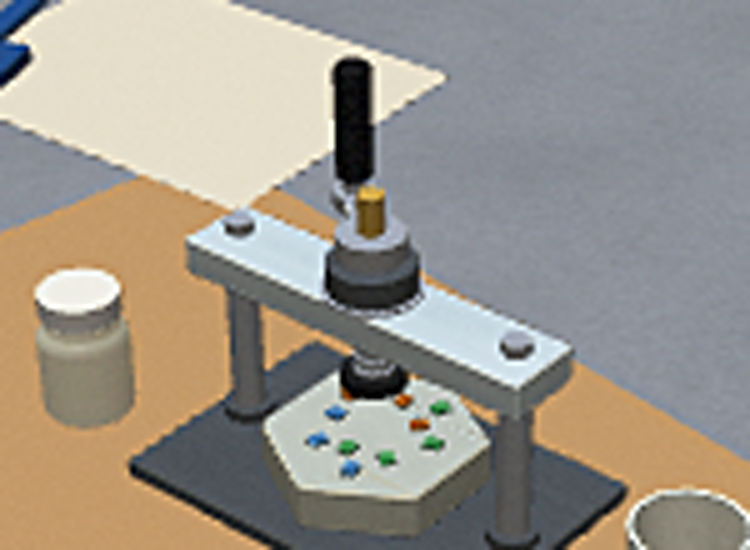

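View pics/d0z.png

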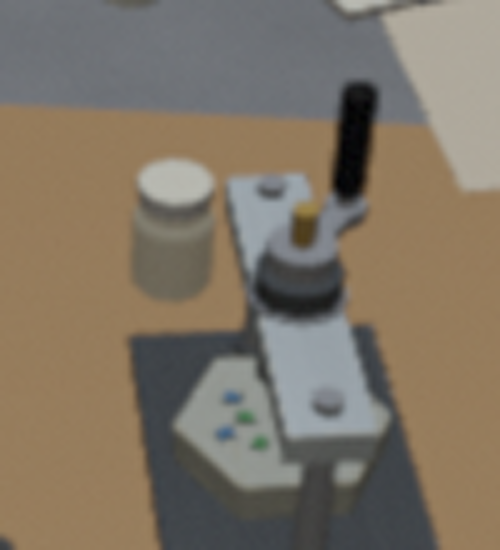

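The scene crop shows the handle from (352,64) to (354,178), the spindle top at (371,193) and the plate bolts. The side crop shows the handle from (359,91) to (348,191) and the spindle top at (306,209).

```bash
python3 - <<'E'
from h import *
S=lambda u,v:((u+.5)/5+170-.5,(v+.5)/5+100-.5)
D=lambda u,v:((u+.5)/5+240-.5,(v+.5)/5+100-.5)
for n,a,b in [('handle top',(352,64),(359,91)),('handle bot',(354,178),(348,192)),('spindle top',(371,193),(306,209)),
 ('boltL',(239,219),(272,186)),('boltR',(516,342),(329,398)),('jar cap',(79,285),(177,180))]:
    X,e=tri({'scene':S(*a),'side':D(*b)}); print(n,X.round(4),np.round(e,1).tolist())
# cup, nippers on full image
for n,a,b in [('cup rim',(308,204),(310,230)),('nip',(215,239),(235,207))]:
    X,e=tri({'scene':a,'side':b}); print(n,X.round(4),np.round(e,1).tolist())
E
```

```text
handle top [ 0.5077 -0.1207  0.2523] [[-0.1, -0.2], [-0.0, 0.3]]
handle bot [ 0.5064 -0.1233  0.1796] [[-0.1, -0.4], [-0.1, 0.6]]
spindle top [ 0.5338 -0.0763  0.2   ] [[-0.1, -0.3], [-0.0, 0.4]]
boltL [ 0.5487 -0.1779  0.1445] [[-0.0, -0.1], [-0.0, 0.1]]
boltR [0.5175 0.0228 0.1439] [[-0.2, -0.4], [-0.1, 0.6]]
jar cap [ 0.6089 -0.2631  0.0853] [[-0.1, -0.2], [-0.0, 0.2]]
cup rim [0.5013 0.1445 0.0787] [[0.3, 0.6], [0.1, -0.9]]
nip [0.7184 0.0125 0.0036] [[-0.5, -1.0], [-0.2, 1.4]]
```

Measured heights match the text: handle 0.252 to 0.180, spindle top 0.200, plate about 0.14. The radius comes to 52 mm. Next I lift, travel to above the handle and partly close the jaws.

```bash
python3 -m jog '{"offset":[[0,0,0.7],[0,0,0.7],[0.28,-0.7,0.5],[0.28,-0.7,0],[0.28,-0.7,0],[0.28,-0.7,0],[0.28,-0.7,0],[0.28,-0.7,0],[0.28,-0.7,0],[0.28,-0.7,0],[0.28,-0.7,0],[0.28,-0.7,0]],"angular":[[0,0,0],[0,0,0],[0,0,0],[0,0,0],[0,0,0],[0,0,0],[0,0,0],[0,0,0],[0,0,0],[0,0,0],[0,0,0],[0,0,0]],"jaw":[50,50,50,50,50,50,50,50,50,50,50,50]}'
python3 -c "
from h import *
print(tool(), manip.state()['joint_pos'])"
```

```text
time: 1.35
tool_pos: [0.3672, 0.2308, 0.3261]
tool_rot: [-0.695, 0.695, -0.131, 0.131]
contact_force: [0.3, 0.8, -0.4]
gripper_width: 0.584
(array([0.3671557 , 0.23081172, 0.3260567 ]), array([[ 9.31786841e-01,  5.10831353e-05,  3.63005895e-01],
       [-3.63005893e-01, -5.12756130e-05,  9.31786842e-01],
       [ 6.62119431e-05, -9.99999997e-01, -2.92344624e-05]])) [ 3.89321772e-01 -4.61622989e-01  1.89980054e+00 -6.74194186e-05
  1.70338731e+00 -8.09991648e-01]
```

```bash
python3 -m jog '{"offset":[[0.28,-0.7,0],[0.28,-0.7,0],[0.28,-0.7,0],[0.28,-0.7,0],[0.28,-0.7,0],[0.28,-0.7,0],[0.28,-0.7,0],[0.28,-0.7,0],[0.28,-0.7,0],[0.28,-0.7,0],[0,-0.06,0],[0,0,0]],"angular":[[0,0,0],[0,0,0],[0,0,0],[0,0,0],[0,0,0],[0,0,0],[0,0,0],[0,0,0],[0,0,0],[0,0,0],[0,0,0],[0,0,0]],"jaw":[50,50,50,50,50,50,50,50,50,50,50,50]}'
python3 - <<'E'
from h import *
p=tool();print(p[0], np.round(manip.state()['joint_pos'],3))
im=manip.grab_frame('wrist');cv2.imwrite('pics/w1.png',im)
for n,X in [('ht',(.507,-.122,.254)),('st',(.5335,-.077,.2)),('axis 178',(.5335,-.077,.178))]: print(n,wproj(X,p).round(1))
E
```

```text
time: 2.55
tool_pos: [0.5068, -0.1212, 0.3256]
tool_rot: [0.695, -0.695, 0.132, -0.131]
contact_force: [-0.9, 0.3, 0.5]
gripper_width: 0.583
[ 0.50679651 -0.12119049  0.3256316 ] [-0.378 -0.235  1.727  0.     1.651 -1.575]
ht [[255.5 204.6]]
st [[309.2 191.9]]
axis 178 [[305.8 185. ]]
```

View pics/w1.png

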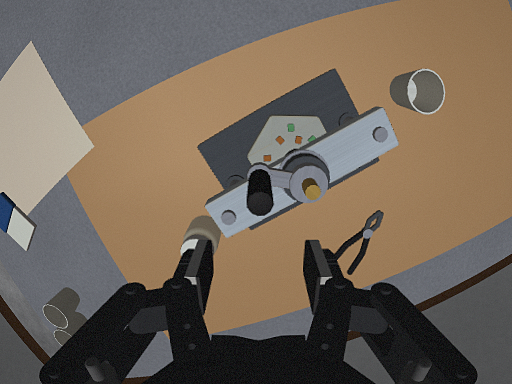

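```bash
python3 - <<'E'
from h import *
im=cv2.imread('pics/w1.png');crop(im,195,95,210,155,3.8,'pics/w1z.png')
E
```

```text
(no output)
```

View pics/w1z.png

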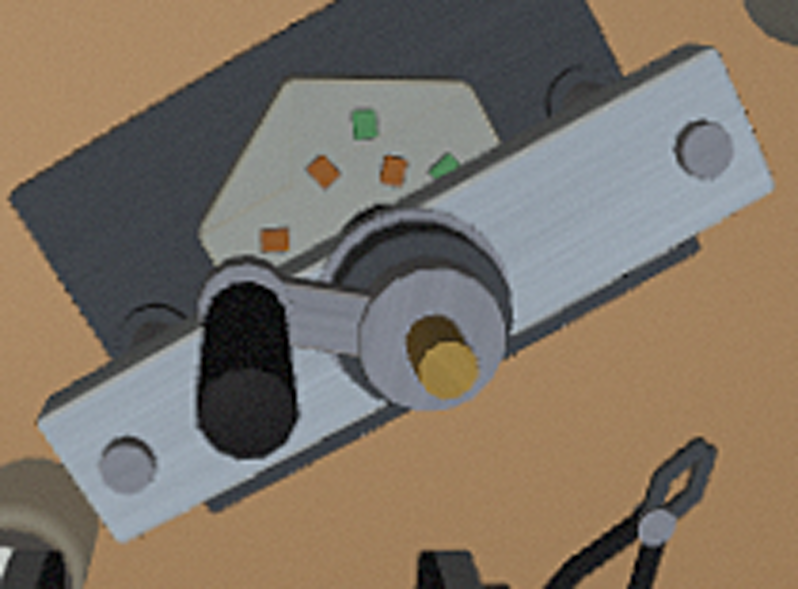

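The wrist crop shows the handle top at full-frame (260.5,203.7), the spindle top at (312.9,192.6), the hub top at (308.7,184.2), and the bolts at (228.7,217.4) and (380.5,134.2). I'll fuse all three views.

```bash
python3 - <<'E'
from h import *
S=lambda u,v:((u+.5)/5+170-.5,(v+.5)/5+100-.5)
D=lambda u,v:((u+.5)/5+240-.5,(v+.5)/5+100-.5)
P=tool()
obs={'ht':((260.5,203.7),S(352,64),D(359,91),.254),'st':((312.9,192.6),S(371,193),D(306,209),.2),
'bL':((228.7,217.4),S(239,219),D(272,186),.144),'bR':((380.5,134.2),S(516,342),D(329,398),.144),'hub':((308.7,184.2),None,None,.178)}
for k,(w,s,d,h) in obs.items():
    # wrist only with known height
    r=least_squares(lambda x:(wproj([x[0],x[1],h],P)[0]-w),[.52,-.1]).x
    f=None
    if s:
        f=least_squares(lambda x:np.r_[(wproj(x,P)[0]-w)/1.5,(proj('scene',x)[0]-s)*2,(proj('side',x)[0]-d)*2],[.52,-.1,.2]).x
    print(k,'wrist@h',r.round(4),'fused',None if f is None else f.round(4))
E
```

```text
ht wrist@h [ 0.5078 -0.1173] fused [ 0.5084 -0.1181  0.2536]
st wrist@h [ 0.5356 -0.073 ] fused [ 0.5348 -0.0737  0.2019]
bL wrist@h [ 0.5511 -0.1738] fused [ 0.55   -0.1743  0.1468]
bR wrist@h [0.5193 0.0289] fused [0.5188 0.0261 0.147 ]
hub wrist@h [ 0.5339 -0.073 ] fused None
```

```bash
python3 -m jog '{"offset":[[0.02,0.05,-0.2],[0,0,-0.3],[0,0,-0.3],[0,0,-0.3],[0,0,-0.3],[0,0,-0.3],[0,0,-0.3],[0,0,-0.2],[0,0,-0.1],[0,0,0]],"angular":[[0,0,0],[0,0,0],[0,0,0],[0,0,0],[0,0,0],[0,0,0],[0,0,0],[0,0,0],[0,0,0],[0,0,0]],"jaw":[50,50,50,50,50,50,50,50,50,50]}'
python3 - <<'E'
from h import *
p=tool();print(p[0])
im=manip.grab_frame('wrist');cv2.imwrite('pics/w2.png',im)
for n,X in [('ht',(.5076,-.119,.254)),('st',(.535,-.075,.2))]: print(n,wproj(X,p).round(1))
E
```

```text
time: 3.6
tool_pos: [0.5078, -0.1182, 0.2105]
tool_rot: [0.695, -0.695, 0.131, -0.13]
contact_force: [0.4, 0.6, 0.9]
gripper_width: 0.583
[ 0.50776306 -0.11815051  0.21045453]
ht [[253.3 302. ]]
st [[337.4 254.6]]
```

View pics/w2.png

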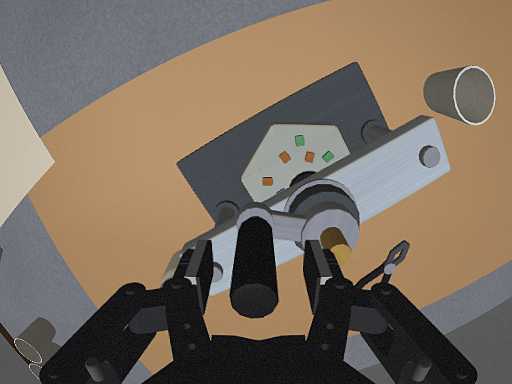

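The handle (top at about (254,300)) stands between the pads (212 and 308), and the spindle is still visible near (338,250). Closing the jaws.

```bash
python3 -m jog '{"offset":[[0,0,0],[0,0,0],[0,0,0],[0,0,0],[0,0,0],[0,0,0]],"angular":[[0,0,0],[0,0,0],[0,0,0],[0,0,0],[0,0,0],[0,0,0]],"jaw":[0,0,0,0,0,0]}'
python3 - <<'E'
from h import *
p=tool();s=manip.state();print(p[0],s['gripper_width']*85.4,np.round(s['ft_torque'],2))
im=manip.grab_frame('wrist');cv2.imwrite('pics/w3.png',im)
cv2.imwrite('pics/s3.png',manip.grab_frame('scene'));cv2.imwrite('pics/d3.png',manip.grab_frame('side'))
crop(cv2.imread('pics/s3.png'),190,90,110,80,4,'pics/s3z.png');crop(cv2.imread('pics/d3.png'),250,90,110,80,4,'pics/d3z.png')
z=np.vstack([cv2.imread('pics/s3z.png'),cv2.imread('pics/d3z.png')])
cv2.imwrite('pics/sd3.png',z[:, :]) 
E
```

```text
time: 4.25
tool_pos: [0.508, -0.1201, 0.2127]
tool_rot: [-0.693, 0.696, -0.131, 0.131]
contact_force: [-3.3, -6.3, 1.1]
gripper_width: 0.241
[ 0.50799576 -0.12007625  0.21268001] 20.576294812248673 [-0.79  0.43 -0.04]
```

View pics/w3.png

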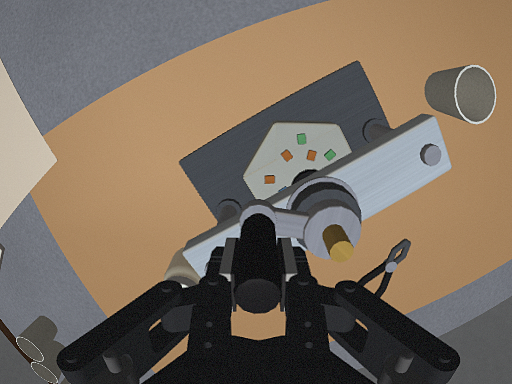

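View pics/sd3.png

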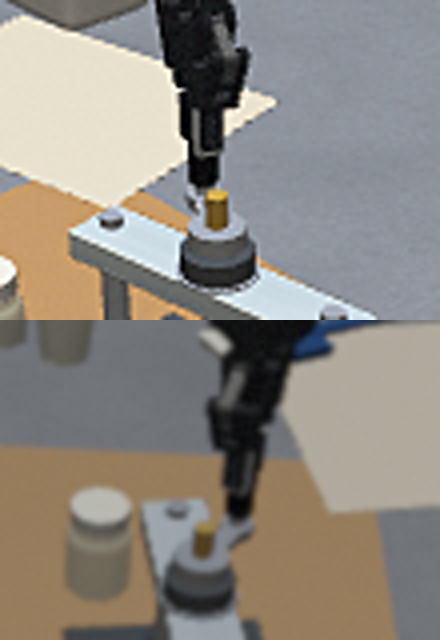

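Gripped at about 20.6 mm. The radial force is small (about 7 N), which puts the handle near (0.508,-0.1205) and the axis near (0.5348,-0.0759). The spindle top is clear in the wrist view at about (340,252). Next I build a spindle-height detector.

```bash
cat > look.py <<'E'
from h import *
import sys
C=np.array([.5348,-.0759])
def mask(im):
    hsv=cv2.cvtColor(im,cv2.COLOR_BGR2HSV)
    return cv2.inRange(hsv,(17,140,50),(35,255,255))
def model(s,c,pose,off):
    a=np.linspace(0,2*np.pi,24,endpoint=False); r=.008
    ring=lambda z:np.c_[c[0]+r*np.cos(a),c[1]+r*np.sin(a),0*a+z]
    pts=wproj(np.r_[ring(.178),ring(.204-s)],pose)+off
    m=np.zeros((384*2,512*2),np.uint8)
    cv2.fillConvexPoly(m,cv2.convexHull(np.round(pts*2+.5).astype(np.int32)),255); return cv2.resize(m,(512,384),interpolation=cv2.INTER_AREA)
def fit(im,pose):
    m=mask(im); best=None
    base=wproj([C[0],C[1],.19],pose)[0]
    roi=np.zeros_like(m); cv2.circle(roi,tuple(int(v) for v in base),45,255,-1); m=cv2.bitwise_and(m,roi)
    mf=m.astype(float)/255
    for s in np.arange(-.002,.0201,.001):
        k=model(s,C,pose,np.zeros(2)).astype(np.float32)/255
        # best translation by correlation
        for dx in range(-6,7,2):
            for dy in range(-6,7,2):
                kk=np.roll(np.roll(k,dx,1),dy,0)
                iou=np.minimum(mf,kk).sum()/np.maximum(mf,kk).sum()
                if best is None or iou>best[0]: best=(iou,s,dx,dy)
    return best,int(mf.sum())
if __name__=='__main__':
    pose=tool(); st=manip.state(); im=manip.grab_frame('wrist')
    cv2.imwrite(f"pics/t{st['time']:.2f}.png",im)
    b,n=fit(im,pose); d=pose[0][:2]-C
    print(f"   t={st['time']:.2f} ang={np.degrees(np.arctan2(d[1],d[0])):.1f} r={np.hypot(*d)*1e3:.1f} F={np.round(st['contact_force'],0)} s={b[1]*1e3:.0f}mm iou={b[0]:.2f} off={b[2:]} n={n}",flush=True)
E
time python3 - <<'E'
from look import *
pose=tool(); im=cv2.imread('pics/w3.png'); print(fit(im,pose))
m=mask(im); z=im.copy(); z[m>0]=(255,0,255); crop(z,260,190,120,100,6,'pics/m3.png')
# table of rows
c=C
a0=-121
for st in range(6): pass
prev=np.array([.5078,-.1184])
for k in range(1,44):
    a=np.radians(-121+6*k); p=C+.052*np.array([np.cos(a),np.sin(a)]); print(k,-121+6*k,((p-prev)/.05).round(3)); prev=p
E
```

```text
((np.float64(0.7496864318402638), np.float64(0.005), 2, 0), 649)
1 -115 [ 0.1   -0.093]
2 -109 [ 0.101 -0.041]
3 -103 [ 0.105 -0.03 ]
4 -97 [ 0.107 -0.019]
5 -91 [ 0.109 -0.008]
6 -85 [0.109 0.004]
7 -79 [0.108 0.015]
8 -73 [0.106 0.026]
9 -67 [0.102 0.037]
10 -61 [0.098 0.048]
11 -55 [0.092 0.058]
12 -49 [0.086 0.067]
13 -43 [0.078 0.076]
14 -37 [0.07  0.083]
15 -31 [0.061 0.09 ]
16 -25 [0.051 0.096]
17 -19 [0.041 0.101]
18 -13 [0.03  0.105]
19 -7 [0.019 0.107]
20 -1 [0.008 0.109]
21 5 [-0.004  0.109]
22 11 [-0.015  0.108]
23 17 [-0.026  0.106]
24 23 [-0.037  0.102]
25 29 [-0.048  0.098]
26 35 [-0.058  0.092]
27 41 [-0.067  0.086]
28 47 [-0.076  0.078]
29 53 [-0.083  0.07 ]
30 59 [-0.09   0.061]
31 65 [-0.096  0.051]
32 71 [-0.101  0.041]
33 77 [-0.105  0.03 ]
34 83 [-0.107  0.019]
35 89 [-0.109  0.008]
36 95 [-0.109 -0.004]
37 101 [-0.108 -0.015]
38 107 [-0.106 -0.026]
39 113 [-0.102 -0.037]
40 119 [-0.098 -0.048]
41 125 [-0.092 -0.058]
42 131 [-0.086 -0.067]
43 137 [-0.078 -0.076]
real	0m4.897s
user	0m3.663s
sys	0m0.815s
```

View pics/m3.png

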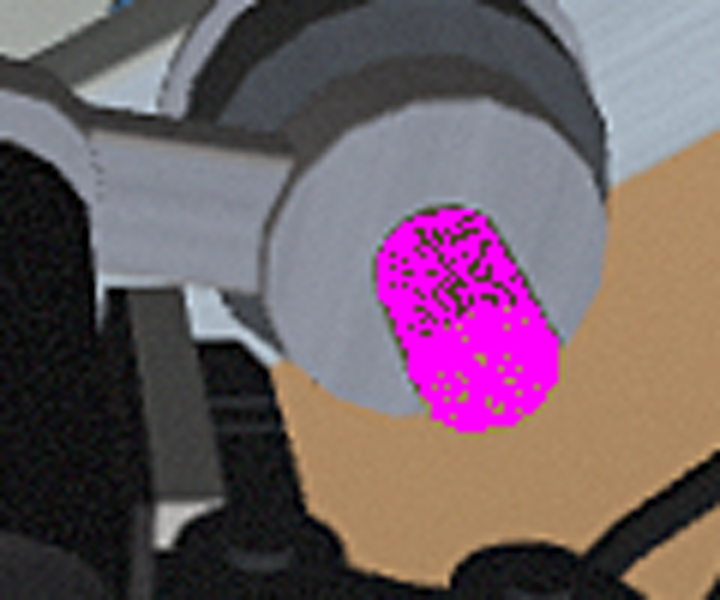

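```bash
sed -i 's/    m=mask(im); best=None/    m=cv2.morphologyEx(mask(im),cv2.MORPH_CLOSE,np.ones((3,3),np.uint8)); best=None/' look.py
python3 look.py
python3 -m jog '{"offset":[[0.1,-0.09,0],[0.1,-0.04,0]],"angular":[[0,0,0],[0,0,0]],"jaw":[0,0]}' && python3 look.py
python3 -m jog '{"offset":[[0.105,-0.03,0],[0.107,-0.019,0]],"angular":[[0,0,0],[0,0,0]],"jaw":[0,0]}' && python3 look.py
```

```text
t=4.40 ang=-121.3 r=51.7 F=[-4. -6.  2.] s=5mm iou=0.90 off=(2, 0) n=773
time: 4.65
tool_pos: [0.5185, -0.125, 0.2126]
tool_rot: [-0.695, 0.695, -0.13, 0.131]
contact_force: [-3.5, 1.5, 4.7]
gripper_width: 0.243
   t=4.65 ang=-108.4 r=51.7 F=[-4.  2.  5.] s=6mm iou=0.92 off=(4, 0) n=807
time: 4.9
tool_pos: [0.5293, -0.1273, 0.2126]
tool_rot: [-0.695, 0.695, -0.13, 0.131]
contact_force: [-3.1, 1.5, 6.3]
gripper_width: 0.247
   t=4.90 ang=-96.1 r=51.7 F=[-3.  2.  6.] s=6mm iou=0.91 off=(4, 0) n=817
```

```bash
cat >> look.py <<'E'
    import os
    f='min_s'; ms=float(open(f).read()) if os.path.exists(f) else 1
    s=b[1]; open(f,'w').write(str(min(ms,s)))
    if s>ms+.0041: print('DROP?'); sys.exit(3)
E
python3 -m jog '{"offset":[[0.109,-0.008,0],[0.109,0.004,0]],"angular":[[0,0,0],[0,0,0]],"jaw":[0,0]}' | head -1 && python3 look.py && 
python3 -m jog '{"offset":[[0.108,0.015,0],[0.106,0.026,0]],"angular":[[0,0,0],[0,0,0]],"jaw":[0,0]}' | head -1 && python3 look.py &&
python3 -m jog '{"offset":[[0.102,0.037,0],[0.098,0.048,0]],"angular":[[0,0,0],[0,0,0]],"jaw":[0,0]}' | head -1 && python3 look.py &&
python3 -m jog '{"offset":[[0.092,0.058,0],[0.086,0.067,0]],"angular":[[0,0,0],[0,0,0]],"jaw":[0,0]}' | head -1 && python3 look.py &&
python3 -m jog '{"offset":[[0.078,0.076,0],[0.07,0.083,0]],"angular":[[0,0,0],[0,0,0]],"jaw":[0,0]}' | head -1 && python3 look.py
```

```text
time: 5.15
   t=5.15 ang=-84.0 r=51.7 F=[-3.  2.  6.] s=6mm iou=0.92 off=(4, 0) n=821
time: 5.4
   t=5.40 ang=-72.0 r=51.7 F=[-4.  3.  8.] s=7mm iou=0.93 off=(4, 0) n=832
time: 5.65
   t=5.65 ang=-60.1 r=51.6 F=[-7.  2.  7.] s=7mm iou=0.93 off=(4, 0) n=852
time: 5.9
   t=5.90 ang=-48.2 r=51.7 F=[-7.  2.  8.] s=8mm iou=0.93 off=(4, 0) n=804
time: 6.15
   t=6.15 ang=-36.4 r=51.7 F=[-8.  2.  9.] s=9mm iou=0.92 off=(4, 0) n=788
```

```bash
ls pics | grep ^t; python3 - <<'E'
from look import *
pose=tool(); im=cv2.imread('pics/t6.15.png'); b,n=fit(im,pose)
z=im.copy()
k=model(b[1],C,pose,np.array(b[2:]))
cs,_=cv2.findContours((k>127).astype(np.uint8),0,1); cv2.drawContours(z,cs,-1,(255,0,255),1)
cv2.imwrite('pics/chk.png',z)
cv2.imwrite('pics/s4.png',manip.grab_frame('scene'));cv2.imwrite('pics/d4.png',manip.grab_frame('side'))
crop(cv2.imread('pics/s4.png'),190,90,110,80,4,'pics/s4z.png');crop(cv2.imread('pics/d4.png'),250,90,110,80,4,'pics/d4z.png')
cv2.imwrite('pics/sd4.png',np.vstack([cv2.imread('pics/s4z.png'),cv2.imread('pics/d4z.png')]))
E
```

```text
t4.40.png
t4.65.png
t4.90.png
t5.15.png
t5.40.png
t5.65.png
t5.90.png
t6.15.png
```

View pics/chk.png

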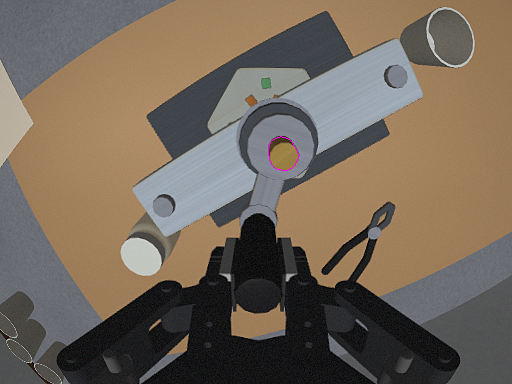

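View pics/sd4.png

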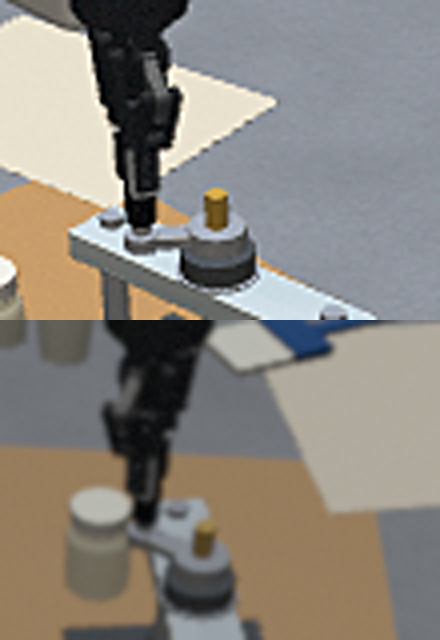

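The handle and crank are turning together; it is now at -36°. The wrist camera is almost above the spindle, so its height fit is weak from here. The scene camera shows the rod slightly higher than before (no drop), so I'm adding scene and side measures.

```bash
cat > look2.py <<'E'
from look import *
def cyl(n,s,off):
    a=np.linspace(0,2*np.pi,24,endpoint=False); r=.008
    ring=lambda z:np.c_[C[0]+r*np.cos(a),C[1]+r*np.sin(a),0*a+z]
    pts=proj(n,np.r_[ring(.178),ring(.204-s)])+off
    m=np.zeros((384*8,512*8),np.uint8)
    cv2.fillConvexPoly(m,cv2.convexHull(np.round((pts+.5)*8-.5).astype(np.int32)),255)
    return cv2.resize(m,(512,384),interpolation=cv2.INTER_AREA)
def meas(n,im):
    c=proj(n,[C[0],C[1],.19])[0].astype(int); x0,y0=c[0]-14,c[1]-14
    w=im[y0:y0+28,x0:x0+28].astype(float)
    # soft "brassness": yellowness (min(R,G)-B)/ (typ)
    y=np.minimum(w[...,2],w[...,1])-w[...,0]
    q=np.clip((y-25)/60,0,1)
    hsv=cv2.cvtColor(im[y0:y0+28,x0:x0+28],cv2.COLOR_BGR2HSV)
    q=q*(hsv[...,1]>120)
    l,lab,stt,_=cv2.connectedComponentsWithStats((q>.15).astype(np.uint8))
    if l<2: return 0,0,0
    j=1+np.argmax(stt[1:,4]); q=q*(lab==j)
    rows=q.sum(1); cy=(rows*np.arange(28)).sum()/rows.sum()+y0
    return q.sum(),cy,0
if __name__=='__main__':
    st=manip.state(); pose=tool(); w=manip.grab_frame('wrist'); a=manip.grab_frame('scene'); b=manip.grab_frame('side')
    cv2.imwrite(f"pics/t{st['time']:.2f}.png",w);cv2.imwrite(f"pics/ts{st['time']:.2f}.png",a);cv2.imwrite(f"pics/td{st['time']:.2f}.png",b)
    f,n=fit(w,pose); d=pose[0][:2]-C; A=meas('scene',a); B=meas('side',b)
    print(f"  t={st['time']:.2f} ang={np.degrees(np.arctan2(d[1],d[0])):.1f} r={np.hypot(*d)*1e3:.1f} F={np.round(st['contact_force'],0)} s={f[1]*1e3:.0f}mm iou={f[0]:.2f} off={f[2:]} n={n} scene {A[0]:.1f} {A[1]:.2f} side {B[0]:.1f} {B[1]:.2f}",flush=True)
    import json,os
    old=json.load(open('last.json')) if os.path.exists('last.json') else None
    json.dump([A[0],A[1],B[0],B[1]],open('last.json','w'))
    if old and (A[1]-old[1]>.6 or B[1]-old[3]>.6 or A[0]<.85*old[0]): print('DROP?'); sys.exit(3)
E
python3 - <<'E'
from look2 import *
for k in '034': print(k,meas('scene',cv2.imread(f'pics/s{k}.png' if k!='0' else 'pics/scene0.png')),meas('side',cv2.imread(f'pics/d{k}.png' if k!='0' else 'pics/side0.png')))
E
```

```text
0 (np.float64(22.683333333333334), np.float64(140.83541513592948), 0) (np.float64(3.0999999999999996), np.float64(141.9516129032258), 0)
3 (np.float64(21.866666666666667), np.float64(141.125), 0) (np.float64(3.133333333333333), np.float64(141.95212765957447), 0)
4 (np.float64(25.166666666666664), np.float64(140.6933774834437), 0) (np.float64(4.066666666666666), np.float64(141.70081967213116), 0)
```

```bash
python3 look2.py &&
python3 -m jog '{"offset":[[0.061,0.09,0],[0.051,0.096,0]],"angular":[[0,0,0],[0,0,0]],"jaw":[0,0]}' | head -1 && python3 look2.py && 
python3 -m jog '{"offset":[[0.041,0.101,0],[0.03,0.105,0]],"angular":[[0,0,0],[0,0,0]],"jaw":[0,0]}' | head -1 && python3 look2.py &&
python3 -m jog '{"offset":[[0.019,0.107,0],[0.008,0.109,0]],"angular":[[0,0,0],[0,0,0]],"jaw":[0,0]}' | head -1 && python3 look2.py &&
python3 -m jog '{"offset":[[-0.004,0.109,0],[-0.015,0.108,0]],"angular":[[0,0,0],[0,0,0]],"jaw":[0,0]}' | head -1 && python3 look2.py
```

```text
t=6.30 ang=-35.5 r=51.7 F=[-5.  4.  7.] s=9mm iou=0.93 off=(4, 0) n=780 scene 24.7 140.69 side 3.7 141.77
time: 6.65
  t=6.65 ang=-24.7 r=51.8 F=[-9.  0.  7.] s=17mm iou=0.93 off=(2, 0) n=658 scene 20.4 141.80 side 3.1 143.82
DROP?
```

```bash
python3 - <<'E'
import cv2,numpy as np
a=[cv2.imread(f'pics/ts{t}.png')[110:170,200:280] for t in('6.30','6.65')]
b=[cv2.imread(f'pics/td{t}.png')[120:180,260:340] for t in('6.30','6.65')]
w=[cv2.imread(f'pics/t{t}.png')[100:190,220:340] for t in('6.30','6.65')]
r=lambda l:np.hstack([cv2.resize(i,(400,300),interpolation=cv2.INTER_CUBIC) for i in l])
cv2.imwrite('pics/cmp.png',np.vstack([r(a),r(w)]))
E
cat > tab.py <<'E'
from look import *
# commanded now at -25+.. ; clockwise rows
import sys
prev=np.radians(float(sys.argv[1])); end=float(sys.argv[2]); st=float(sys.argv[3])
n=int(round(abs(end-float(sys.argv[1]))/st)); sg=np.sign(end-float(sys.argv[1]))
L=[]
for k in range(1,n+1):
    a=np.radians(float(sys.argv[1])+sg*st*k)
    d=.052/.05*np.array([np.cos(a)-np.cos(prev),np.sin(a)-np.sin(prev)]); prev=a; print(k,round(np.degrees(a)),d.round(2))
E
python3 tab.py -25 -391 6
```

```text
1 -31 [-0.05 -0.1 ]
2 -37 [-0.06 -0.09]
3 -43 [-0.07 -0.08]
4 -49 [-0.08 -0.08]
5 -55 [-0.09 -0.07]
6 -61 [-0.09 -0.06]
7 -67 [-0.1  -0.05]
8 -73 [-0.1  -0.04]
9 -79 [-0.11 -0.03]
10 -85 [-0.11 -0.02]
11 -91 [-0.11 -0.  ]
12 -97 [-0.11  0.01]
13 -103 [-0.11  0.02]
14 -109 [-0.1   0.03]
15 -115 [-0.1   0.04]
16 -121 [-0.1   0.05]
17 -127 [-0.09  0.06]
18 -133 [-0.08  0.07]
19 -139 [-0.08  0.08]
20 -145 [-0.07  0.09]
21 -151 [-0.06  0.09]
22 -157 [-0.05  0.1 ]
23 -163 [-0.04  0.1 ]
24 -169 [-0.03  0.11]
25 -175 [-0.02  0.11]
26 -181 [-0.    0.11]
27 -187 [0.01 0.11]
28 -193 [0.02 0.11]
29 -199 [0.03 0.1 ]
30 -205 [0.04 0.1 ]
31 -211 [0.05 0.1 ]
32 -217 [0.06 0.09]
33 -223 [0.07 0.08]
34 -229 [0.08 0.08]
35 -235 [0.09 0.07]
36 -241 [0.09 0.06]
37 -247 [0.1  0.05]
38 -253 [0.1  0.04]
39 -259 [0.11 0.03]
40 -265 [0.11 0.02]
41 -271 [0.11 0.  ]
42 -277 [ 0.11 -0.01]
43 -283 [ 0.11 -0.02]
44 -289 [ 0.1  -0.03]
45 -295 [ 0.1  -0.04]
46 -301 [ 0.1  -0.05]
47 -307 [ 0.09 -0.06]
48 -313 [ 0.08 -0.07]
49 -319 [ 0.08 -0.08]
50 -325 [ 0.07 -0.09]
51 -331 [ 0.06 -0.09]
52 -337 [ 0.05 -0.1 ]
53 -343 [ 0.04 -0.1 ]
54 -349 [ 0.03 -0.11]
55 -355 [ 0.02 -0.11]
56 -361 [ 0.   -0.11]
57 -367 [-0.01 -0.11]
58 -373 [-0.02 -0.11]
59 -379 [-0.03 -0.1 ]
60 -385 [-0.04 -0.1 ]
61 -391 [-0.05 -0.1 ]
```

View pics/cmp.png

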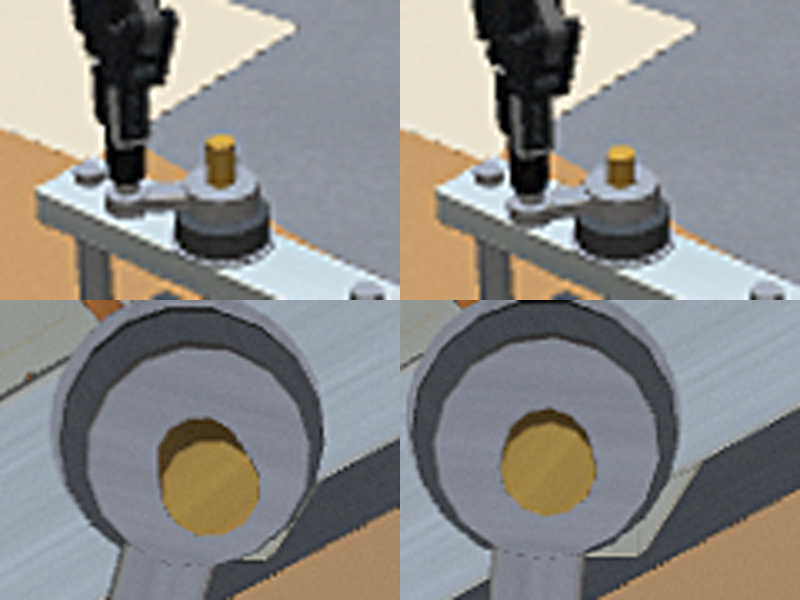

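The before and after pictures show the rod visibly shorter, and the fit shows an 8 mm drop. It fell between handle angles -35.5° and -24.7°, so about -30°. Next is one full turn clockwise, to about -390°.

```bash
rm -f last.json
python3 -m jog '{"offset":[[-0.05,-0.1,0],[-0.06,-0.09,0],[-0.07,-0.08,0],[-0.08,-0.08,0],[-0.085,-0.07,0],[-0.09,-0.06,0],[-0.1,-0.05,0],[-0.1,-0.04,0],[-0.11,-0.03,0],[-0.11,-0.015,0]],"angular":[[0,0,0],[0,0,0],[0,0,0],[0,0,0],[0,0,0],[0,0,0],[0,0,0],[0,0,0],[0,0,0],[0,0,0]],"jaw":[0,0,0,0,0,0,0,0,0,0]}' | head -1; python3 look2.py
```

```text
time: 7.8
  t=7.80 ang=-83.2 r=51.7 F=[3. 6. 4.] s=15mm iou=0.93 off=(4, 0) n=653 scene 19.3 142.21 side 2.8 144.25
```

```bash

python3 -m jog '{"offset":[[-0.11,-0.005,0],[-0.11,0.01,0],[-0.105,0.02,0],[-0.105,0.03,0],[-0.1,0.04,0],[-0.1,0.05,0],[-0.09,0.06,0],[-0.085,0.07,0],[-0.08,0.08,0],[-0.07,0.085,0]],"angular":[[0,0,0],[0,0,0],[0,0,0],[0,0,0],[0,0,0],[0,0,0],[0,0,0],[0,0,0],[0,0,0],[0,0,0]],"jaw":[0,0,0,0,0,0,0,0,0,0]}' | head -1; python3 look2.py
```

```text
time: 8.95
  t=8.95 ang=-143.7 r=52.0 F=[6. 0. 5.] s=14mm iou=0.90 off=(2, 0) n=549 scene 17.3 143.91 side 3.0 144.91
DROP?
```

```bash

python3 -m jog '{"offset":[[-0.06,0.09,0],[-0.05,0.1,0],[-0.04,0.1,0],[-0.03,0.105,0],[-0.015,0.11,0],[-0.005,0.11,0],[0.01,0.11,0],[0.02,0.105,0],[0.03,0.105,0],[0.04,0.1,0]],"angular":[[0,0,0],[0,0,0],[0,0,0],[0,0,0],[0,0,0],[0,0,0],[0,0,0],[0,0,0],[0,0,0],[0,0,0]],"jaw":[0,0,0,0,0,0,0,0,0,0]}' | head -1; python3 look2.py
```

```text
time: 10.1
  t=10.10 ang=157.2 r=52.3 F=[-2. -3.  8.] s=-2mm iou=0.00 off=(-6, -6) n=0 scene 15.3 143.95 side 3.0 144.92
```

```bash

python3 -m jog '{"offset":[[0.05,0.095,0],[0.06,0.09,0],[0.07,0.085,0],[0.08,0.08,0],[0.085,0.07,0],[0.09,0.06,0],[0.1,0.05,0],[0.105,0.04,0],[0.105,0.03,0],[0.11,0.015,0]],"angular":[[0,0,0],[0,0,0],[0,0,0],[0,0,0],[0,0,0],[0,0,0],[0,0,0],[0,0,0],[0,0,0],[0,0,0]],"jaw":[0,0,0,0,0,0,0,0,0,0]}' | head -1; python3 look2.py
```

```text
time: 11.25
  t=11.25 ang=96.2 r=52.4 F=[-3.  2.  9.] s=16mm iou=0.91 off=(2, 0) n=504 scene 16.8 143.96 side 0.0 0.00
```

```bash

python3 -m jog '{"offset":[[0.11,0.005,0],[0.11,-0.01,0],[0.105,-0.02,0],[0.105,-0.03,0],[0.1,-0.04,0],[0.1,-0.05,0],[0.09,-0.06,0],[0.085,-0.07,0],[0.08,-0.08,0],[0.07,-0.085,0]],"angular":[[0,0,0],[0,0,0],[0,0,0],[0,0,0],[0,0,0],[0,0,0],[0,0,0],[0,0,0],[0,0,0],[0,0,0]],"jaw":[0,0,0,0,0,0,0,0,0,0]}' | head -1; python3 look2.py
```

```text
time: 12.4
  t=12.40 ang=35.3 r=52.0 F=[-4.  3.  8.] s=19mm iou=0.91 off=(2, 0) n=568 scene 12.0 143.75 side 3.0 145.68
DROP?
```

```bash
sed -i 's/np.arange(-.002,.0201,.001)/np.arange(-.002,.0261,.001)/' look.py
python3 -m jog '{"offset":[[0.06,-0.09,0],[0.05,-0.1,0],[0.04,-0.1,0],[0.03,-0.105,0],[0.015,-0.11,0],[0.005,-0.11,0],[-0.01,-0.11,0],[-0.02,-0.105,0],[-0.03,-0.105,0],[-0.04,-0.1,0],[-0.05,-0.095,0],[0,0,0]],"angular":[[0,0,0],[0,0,0],[0,0,0],[0,0,0],[0,0,0],[0,0,0],[0,0,0],[0,0,0],[0,0,0],[0,0,0],[0,0,0],[0,0,0]],"jaw":[0,0,0,0,0,0,0,0,0,0,0,0]}' | head -1; python3 look2.py
```

```text
time: 13.75
  t=13.75 ang=-31.1 r=51.7 F=[-3.  2.  9.] s=25mm iou=0.90 off=(4, 0) n=560 scene 13.4 143.70 side 2.2 146.37
DROP?
```

```bash

python3 -m jog '{"offset":[[0,0,0],[0,0,0],[0,0,0]],"angular":[[0,0,0],[0,0,0],[0,0,0]],"jaw":[0,0,0]}'; python3 look2.py; python3 - <<'E'
import cv2,glob,os
import numpy as np
f=max(glob.glob('pics/ts*.png'),key=os.path.getmtime); t=f[7:-4]
a=cv2.imread(f'pics/ts{t}.png');b=cv2.imread(f'pics/t{t}.png')
cv2.imwrite('pics/fin.png',np.hstack([cv2.resize(a[80:272,150:350],(400,384),interpolation=cv2.INTER_CUBIC),cv2.resize(b,(400,300)) if 0 else b[:,56:456]]))
E
```

```text
time: 14.2
tool_pos: [0.5791, -0.1026, 0.2126]
tool_rot: [-0.695, 0.695, -0.131, 0.13]
contact_force: [-3.6, 1.1, 8.5]
gripper_width: 0.242
  t=14.20 ang=-31.0 r=51.7 F=[-4.  1.  9.] s=25mm iou=0.90 off=(4, 0) n=562 scene 12.9 143.65 side 2.2 146.35
```

View pics/fin.png

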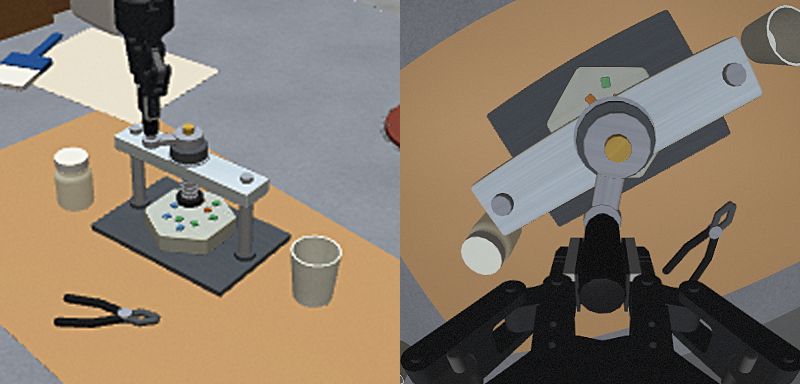

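The rod now stands only about 10 mm above the hub, the handle is still gripped and motionless, and the cup, jar and nippers are where they were. Handing in.

```bash
python3 -c "
from plant import manip
print(manip.job_done())"
```

```text
the job is handed in; nothing more can be done
None
```

The spindle is started in its thread and turned one full turn forward. I handed the job in at about 14 s with the handle still gripped and held still.

- **Backward turn:** I gripped the handle and turned it anticlockwise from about -121°. The spindle dropped between handle angles -35.5° and -24.7°. The wrist picture fit showed an 8 mm fall, and the scene and side cameras agreed.
- **Forward turn:** I turned clockwise one full turn from the middle of that range, about -30°, ending at -31.0°. The drop was only located to about ±5°, so the full turn carries the same uncertainty.
- **Last checks:** The wrist fit was another 8 mm lower than just after the drop, so the spindle is at about 16 mm. The gripper opening was about 20.7 mm, the force at the tool about 9 N, and the angle did not drift over the last 0.4 s. The cup, jar and nippers looked unmoved.

**Disagreements and false readings:**
- The fixed cameras and the wrist camera disagreed by 3–5 mm in y at first; the grip settled in between.
- The wrist fit's absolute height was off by up to 9 mm, varying with the viewing angle, so I compared readings at the same handle angle.
- My drop detector gave false alarms during the forward turn, as the spindle kept sinking and the gripper partly hid it.

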